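Release the charged battery pack and stand it in the tray

TASK

The battery pack in the charger with the green lamp is fully charged. Its push-push latch holds it down: press the pack fully in along its slope and let go, check that it has popped up and stays up (press again if not), then draw it out and set it down upright inside the yellow tray, without dropping it. Leave the charger with the red lamp and its pack alone, and leave the green charger's lift up.

Things in the scene. Friction and masses are not known exactly. Their poses are not given: they have to be found in the camera images.
- charger_green: Bench charger with a green lamp bar (charged), fixed: grey base plate 215 x 150 mm, 26 mm high, with a blue rectangular well leaning 30 degrees from vertical towards its -x (roughly the robot); a black latch box with the green lamp bar stands against the well's +x side, its top 6 mm below the mouth. Origin: centre of the underside on the table; z up; yaw within 0.32 rad. Nothing is above the well.
- mouth_green (a point): Centre of the mouth of the green-lamp charger's well, at (-45, 0, 137) mm in the charger's frame, axes as the charger's. The well is 59 x 116 mm outside, 49 x 106 mm inside, walls 5 mm. Its axis points up and out along (-0.5, 0, 0.866) in these axes; the pack's thickness lies along (0.866, 0, 0.5), its width along y.
- pack_green_center (a point): Centre of the pack in the green-lamp charger: a black block with an orange band near its top, 120 mm long (its z, to the top end), 100 wide (y), 45 thick (x), 0.28 to 0.56 kg. It stands on a spring lift in the well, leaning with it, resting on the well's lower side. Latched down, its top end stands 20 mm proud of the mouth; popped up, 52 mm.
- charger_green_lift (a joint): Spring lift under the pack in the green-lamp charger, on a push-push latch; m along the well's axis. 0 (to +0.002) latched down, +0.032 popped up, -0.014 bottom stop. Press the pack's top along the axis to -0.012 or further (3 to 12 N), let go: if it was latched it rises with the withdrawing tool to +0.032; if it was up it stays at 0. A shorter press changes nothing.
- charger_red: Bench charger with a red lamp bar (still charging), fixed: grey base plate 215 x 150 mm, 26 mm high, with a blue rectangular well leaning 30 degrees from vertical towards its -x (roughly the robot); a black latch box with the red lamp bar stands against the well's +x side, its top 6 mm below the mouth. Origin: centre of the underside on the table; z up; yaw within 0.32 rad. Nothing is above the well.
- mouth_red (a point): Centre of the mouth of the red-lamp charger's well, at (-45, 0, 137) mm in the charger's frame, axes as the charger's. The well is 59 x 116 mm outside, 49 x 106 mm inside, walls 5 mm. Its axis points up and out along (-0.5, 0, 0.866) in these axes; the pack's thickness lies along (0.866, 0, 0.5), its width along y.
- pack_red_center (a point): Centre of the pack in the red-lamp charger: a black block with an orange band near its top, 120 mm long (its z, to the top end), 100 wide (y), 45 thick (x), 0.28 to 0.56 kg. It stands on a spring lift in the well, leaning with it, resting on the well's lower side. Latched down, its top end stands 20 mm proud of the mouth; popped up, 52 mm.
- charger_red_lift (a joint): Spring lift under the pack in the red-lamp charger, on a push-push latch; m along the well's axis. 0 (to +0.002) latched down, +0.032 popped up, -0.014 bottom stop. Press the pack's top along the axis to -0.012 or further (3 to 12 N), let go: if it was latched it rises with the withdrawing tool to +0.032; if it was up it stays at 0. A shorter press changes nothing.
- tray: Yellow open tray fixed to the table, 180 mm (x) by 170 mm (y) outside, 40 mm high, walls and floor 5 mm. Origin: centre of its underside, on the table; z up. The two chargers and the tray stand in three places side by side, in any order.
Things that resemble listed ones, but are neither listed nor needed, are in the scene too. Of the things that look like the tray, the larger one is meant.

How it is judged:
By the outcome, as a careful person would: the job done as asked, in the order asked, and still so for the second after the job is handed in, with the robot touching nothing.
It also fails if it takes over 64 s, if anything falls off the work surface, if the arm or the gripper's body presses on something with over 40 N, if the wrist force passes 120 N, or if a joint passes its speed limit or range.

ROBOT

A 6-joint arm with a two-finger parallel gripper is mounted at the origin on the work surface. World frame = base frame: x ahead of the robot, y to its left, z up, the work surface at z = 0. Lengths are in mm, angles in degrees, forces in N, time in s.
With the tool pointing down it reaches from about 300 to 850 mm from the base axis. Payload 4.2 kg.
Tool frame: the origin (TCP) lies on the centre line of the jaws, within the pads' length; the fingertips stand 14 mm ahead of it and the grasp point (between the pads) lies 5 mm behind it; z points along the fingers, y is the line along which they close (so a half turn about z gives the same grasp; the last joint's range is limited). The gripper opens to 91 mm and grips with 3 to 60 N. Pads are 32 mm wide; open, the fingers measure 118 mm over their backs; the gripper's body (76 mm by 178 mm) begins 60 mm behind the grasp point.
Start: joints at [-74.255, 18.312, 89.639, -0, 72.044, -1.146], TCP at [167.068, -550.209, 227.976] pointing down, gripper open.
Joint ranges: [-177.97, 177.97], [-48.28, 115.42], [12.27, 149.76], [-77.06, 257.06], [2.81, 150.46], [-146.56, 146.56]. Speed limits (degrees/s): [147.25, 147.25, 180, 180, 180, 180].

INTERFACE

Orientations are given as [roll, pitch, yaw] about the fixed x, y, z axes, in that order (R = Rz(yaw) Ry(pitch) Rx(roll)).
In Python, from workcell import env gives the robot as it stands.
- The arm moves only by the tool arm_command, never from a script. Its argument "motion" is a list of rows, each an object with "offset": the shift along the tool's x, y, z in m, a list of three; "spin": the turn about the tool's z in rad. In form: [{"offset": [tx, ty, tz], "spin": spin}, ...]. A call has 1 to 5 rows; each row shifts and turns the commanded pose from where the row before left it, along the tool's axes as they then stand; what a row does not reach is not made up. A row lasts 1/8 s, in which the tool goes at most 62.5 mm and 10.7 degrees, less where a joint would pass 70% of its speed; a pose out of reach is approached as far as the arm can. A call with a gripper value outside its range is refused whole. "jaw" is the finger opening in m, from 0 to 0.0912, set as the call begins (left out, the last holds). The fingers move at their own pace and stop on an object; "newtons" is the grip in N (left out, the last holds). Time passes only in rows, so rows that do not move let the fingers close. It gives the time, the measured TCP pose, the force, the opening and the grip force at its end, in the units of the state.
- env.state(): the state, without advancing time (a new reading comes with each control period).
- env.grab_frame(name): name is "side" or "top" or "wrist"; returns (picture, depth): 420x560x3 uint8, blue, green, red; 420x560 float32, mm along the optical axis (not along the pixel's ray), 0 where there is no reading.
- env.camera_model(name): a dict with "fx", "fy", "cx", "cy" (pixels), "eye" and "rotation" of the camera in the world; the wrist camera has in their place "hand_eye" (4x4, takes a point from camera to tool coordinates, whose origin is the TCP and whose axes are the flange's). Camera axes: x right, y down, z forward; pixel columns grow to the right and rows downward; lengths in mm; the calibration is good to about 2 mm. A picture is of the moment at which its call begins: read the wrist's pose just before it. camera_model takes no time and is no camera call.
- env.job_done(): hands the job in; it is judged then, once.
Trained networks look in the newest picture that a camera, given by its name, has taken for a name from the list of things; names that differ only in an ending like _2 or _b are one class to them, and where a whole thing is asked for, a point or a joint stands for the part that bears it (a point fixed in the world has none). Each returns a list of dicts, best first, with "score" (0 to 1); they miss things now and then, are a little off and sometimes report something else, mostly with a low value. They report only what shows in the picture. A call takes as long as a camera call. They do not tell look-alikes from the thing itself.
- env.boxes_of(camera, target): "bbox" ([left, top, right, bottom] in pixels, round what is visible of it).
- env.pinpoint(camera, target): "location" ([column, row] in pixels: a listed point, or the origin of a listed thing).
The state is a dict: "time_s": time; "qpos": joint angles; "qvel": joint speeds; "effort": joint torques, N m; "ee_pos": TCP position; "ee_rot": TCP orientation; "force": force on the tool from outside, world axes, zero at the start; "torque": the same for the moment, N m; "gripper_width": finger opening in mm; "gripper_force": force on a finger pad.
Only numpy, scipy, OpenCV 4.12 (cv2) and the standard library are available. Lean on these libraries where they do the work, as an engineer would, in place of code of your own. Each camera call takes 0.05 s, during which the arm holds its last target. There are 200 camera calls.

## Working session

There is one attempt and no reset: what is moved stays moved. The work goes in short steps, Python scripts to look and compute and a tool call to move; the robot and the scene stay as the last step left them, time stands still between calls to the robot, and variables do not carry over. Pictures are saved under pics/ and viewed, at most 10 in all, crops included, and the job is handed in when it is done.

Besides the shell and the picture viewer there is one more tool, called after "Request:" as name([rows], argument=value, ...), one row to a line, values as JSON. arm_command: Moves the arm, as the interface text tells. Its arguments: {"type":"object","properties":{"motion":{"type":"array"},"jaw":{"type":"number"},"newtons":{"type":"number"}},"required":["motion"]}

```bash
mkdir -p pics; ls; cat > h.py <<'E'
import numpy as np, cv2, json
from scipy.spatial.transform import Rotation as R
from workcell import env
def w2(cam,uv,d):
    m=env.camera_model(cam); p=np.array([(uv[0]-m['cx'])/m['fx']*d,(uv[1]-m['cy'])/m['fy']*d,d])
    return np.array(m['rotation'])@p+np.array(m['eye'])
def cloud(cam,d):
    m=env.camera_model(cam); v,u=np.mgrid[:d.shape[0],:d.shape[1]]
    p=np.stack([(u-m['cx'])/m['fx']*d,(v-m['cy'])/m['fy']*d,d],-1)
    if 'hand_eye' in m:
        s=env.state(); H=np.array(m['hand_eye']); p=p@H[:3,:3].T+H[:3,3]
        return p@R.from_euler('xyz',s['ee_rot'],degrees=True).as_matrix().T+np.array(s['ee_pos'])
    return p@np.array(m['rotation']).T+np.array(m['eye'])
E
python3 - <<'E'
from h import *
print(env.state())
for c in ('top','side'):
    im,d=env.grab_frame(c); cv2.imwrite(f'pics/{c}0.png',im); np.save(f'{c}0.npy',d)
    m=env.camera_model(c); print(c,m['eye'],m['rotation'],m['fx'])
    for t in ('charger_green','charger_red','tray','mouth_green','pack_green_center'):
        for o in env.pinpoint(c,t)[:3]:
            u,v=o['location']; dd=d[int(v),int(u)]; print(t,round(o['score'],2),u,v,dd,w2(c,(u,v),dd).round(0))
E
```

```text
pics
{'time_s': 0.0, 'qpos': array([-7.42544138e+01,  1.83505789e+01,  8.97063777e+01, -5.75187291e-04,
        7.20431740e+01, -1.14662069e+00]), 'qvel': array([ 0.02925036, -0.06317148, -0.06064344, -0.0079755 , -0.00191778,
        0.01478416]), 'effort': array([-1.48847419e-03, -4.12458837e+01, -2.31976140e+01,  7.23089534e-02,
        4.56528040e-02, -1.41703713e-04]), 'ee_pos': array([ 166.93988546, -549.7319523 ,  227.13109596]), 'ee_rot': array([-1.79899878e+02, -1.45696180e-03,  1.68923834e+01]), 'force': array([-0.1450016 ,  0.09345532, -0.1723907 ]), 'torque': array([-0.03686554, -0.02832222, -0.00447501]), 'gripper_force': 0.0, 'gripper_width': 90.92545926050552}
top [ 311.12109446  -83.31713745 1111.21976382] [-170.19991755   -1.06049164  -88.93920419] 424.2460126574117
charger_green 0.98 131.9 179.8 977.5247 [-31033. -31427. -30233.]
charger_red 0.78 246.7 149.6 987.05585 [-76723. -77118. -75923.]
tray 0.84 431.5 264.5 1101.9911 [-167710. -168104. -166910.]
tray 0.55 347.9 167.2 1143.9647 [-135464. -135859. -134664.]
mouth_green 0.92 105.9 184.7 964.2485 [-20561. -20956. -19761.]
side [ -6.03324009 749.88255237 841.86957048] [-126.48884469   -1.33308896 -146.63482982] 420.0099232023413
charger_green 0.72 190.0 310.4 1014.8078 [-121004. -120248. -120156.]
charger_red 0.67 245.2 229.1 1220.4086 [-165492. -164736. -164644.]
tray 0.92 387.1 190.0 1495.1268 [-266451. -265695. -265603.]
tray 0.62 298.9 194.1 1463.9027 [-222021. -221265. -221173.]
mouth_green 0.64 196.2 279.6 927.1313 [-112191. -111435. -111343.]
mouth_green 0.49 254.8 197.8 1177.8053 [-163003. -162247. -162155.]
mouth_green 0.41 192.9 309.8 1018.2569 [-122303. -121547. -121455.]
pack_green_center 0.95 193.7 287.4 913.10284 [-109829. -109073. -108981.]
```

```bash
sed -i "s/np.array(m\['rotation'\])/R.from_euler('xyz',m['rotation'],degrees=True).as_matrix()/" h.py
python3 - <<'E'
from h import *
d=np.load('top0.npy')
for n,u,v in (('cg',131.9,179.8),('cr',246.7,149.6),('tray',431.5,264.5),('tray2',347.9,167.2),('mouth',105.9,184.7)):
    print(n,w2('top',(u,v),d[int(v),int(u)]).round(0))
d=np.load('side0.npy')
for n,u,v in (('cg',190,310.4),('cr',245.2,229),('tray',387,190),('tray2',299,194),('mouth',196,279.6)):
    print(n,w2('side',(u,v),d[int(v),int(u)]).round(0))
E
```

```text
cg [518. 229. 150.]
cr [594. -33. 158.]
tray [ 342. -514.    5.]
tray2 [ 598. -299.    3.]
mouth [503. 284. 160.]
cg [530. 306.  30.]
cr [586.  13.  60.]
tray [ 345. -498.    7.]
tray2 [ 588. -295.    8.]
mouth [496. 304. 155.]
```

View pics/top0.png

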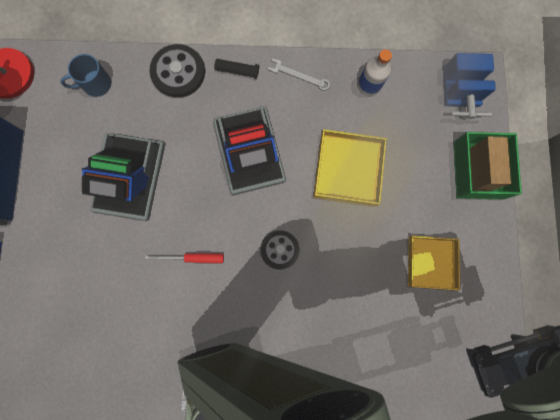

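View pics/side0.png

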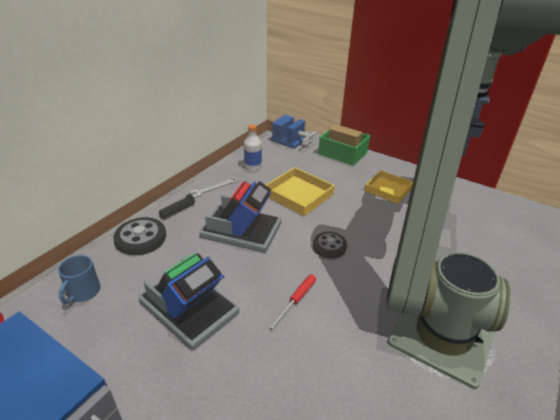

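```bash
cat > fit.py <<'E'
from h import *
def fit(P,ctr,lab):
    P=P.reshape(-1,3); n=np.hypot(P[:,0]-ctr[0],P[:,1]-ctr[1])<170; Q=P[n]
    b=Q[(Q[:,2]>18)&(Q[:,2]<34)][:,:2].astype(np.float32)
    (cx,cy),(w,h),a=cv2.minAreaRect(b); print(lab,'plate',len(b),cx,cy,w,h,a)
if __name__=='__main__':
    for c in ('top','side'):
        d=np.load(c+'0.npy'); P=cloud(c,d); P[d==0]=0
        fit(P,(520,270),c); 
        q=P[(abs(P[...,0]-598)<120)&(abs(P[...,1]+299)<110)&(P[...,2]>25)&(P[...,2]<50)]; print('tray',cv2.minAreaRect(q[:,:2].astype(np.float32)))
        if c=='top':
            for v in range(172,200,3): print([tuple(P[v,u].round(0).astype(int)) for u in range(80,136,9)])
E
python3 fit.py
```

```text
top plate 2053 556.309326171875 282.83428955078125 148.9333038330078 215.59481811523438 81.70191192626953
tray ((591.0675048828125, -299.5648193359375), (170.60626220703125, 181.30233764648438), 83.26054382324219)
[(np.int64(568), np.int64(417), np.int64(1)), (np.int64(535), np.int64(330), np.int64(147)), (np.int64(535), np.int64(308), np.int64(151)), (np.int64(535), np.int64(287), np.int64(152)), (np.int64(538), np.int64(270), np.int64(141)), (np.int64(537), np.int64(247), np.int64(147)), (np.int64(544), np.int64(235), np.int64(121))]
[(np.int64(560), np.int64(416), np.int64(1)), (np.int64(526), np.int64(327), np.int64(153)), (np.int64(528), np.int64(309), np.int64(148)), (np.int64(528), np.int64(287), np.int64(150)), (np.int64(528), np.int64(266), np.int64(153)), (np.int64(529), np.int64(246), np.int64(149)), (np.int64(532), np.int64(229), np.int64(138))]
[(np.int64(552), np.int64(415), np.int64(1)), (np.int64(517), np.int64(322), np.int64(163)), (np.int64(518), np.int64(302), np.int64(163)), (np.int64(520), np.int64(285), np.int64(155)), (np.int64(522), np.int64(267), np.int64(146
[... 1900 characters left out ...]
64(285), np.int64(145)), (np.int64(479), np.int64(262), np.int64(151)), (np.int64(482), np.int64(246), np.int64(139)), (np.int64(489), np.int64(237), np.int64(103))]
[(np.int64(495), np.int64(410), np.int64(0)), (np.int64(496), np.int64(387), np.int64(-1)), (np.int64(491), np.int64(350), np.int64(32)), (np.int64(492), np.int64(328), np.int64(30)), (np.int64(473), np.int64(264), np.int64(145)), (np.int64(476), np.int64(248), np.int64(132)), (np.int64(494), np.int64(260), np.int64(28))]
side plate 2160 555.5585327148438 285.845458984375 150.73452758789062 215.99246215820312 81.69648742675781
tray ((591.9722900390625, -298.647216796875), (177.3188018798828, 185.353759765625), 83.06414031982422)
```

Request:
arm_command([
  {"offset": [0,0,-0.05],"spin": 0.0},
  {"offset": [0.02,-0.055,0],"spin": 0.1},
  {"offset": [0.02,-0.055,0],"spin": 0.0},
], jaw=0.0)

```text
time_s: 0.98
ee_pos: [179.2, -433.1, 278.4]
ee_rot: [179.9, -0.0, 11.1]
force: [0.1, 1.5, 0.2]
gripper_width: 64.3
gripper_force: 0.0
```

```bash
cat > plan.py <<'E'
import sys
from h import *
# plan.py x y z yaw [n]: rows from the present pose to a world goal
g=np.array([float(a) for a in sys.argv[1:4]]); yaw=float(sys.argv[4]); s=env.state()
p=np.array(s['ee_pos']); y0=s['ee_rot'][2]; D=g-p; dy=(yaw-y0+180)%360-180
n=int(sys.argv[5]) if len(sys.argv)>5 else int(max(np.ceil(np.linalg.norm(D)/58),np.ceil(abs(dy)/9.8),1))
print(p.round(1),y0.round(1),s['force'].round(1),n)
rows=[]
for i in range(n):
    M=R.from_euler('xyz',[180,0,y0+dy*i/n],degrees=True).as_matrix()
    rows.append({"offset":[round(v/1000,4)+0. for v in M.T@(D/n)],"spin":round(-np.radians(dy/n),4)})
for i in range(0,n,5): print(json.dumps(rows[i:i+5]))
E
python3 plan.py 470 285 300 81.7; python3 -c "
from h import *
print(env.camera_model('wrist'))"
```

```text
[ 179.2 -433.1  278.4] 11.1 [0.1 1.5 0.2] 14
[{"offset": [0.0302, -0.0464, -0.0015], "spin": -0.0881}, {"offset": [0.0342, -0.0435, -0.0015], "spin": -0.0881}, {"offset": [0.0379, -0.0403, -0.0015], "spin": -0.0881}, {"offset": [0.0413, -0.0369, -0.0015], "spin": -0.0881}, {"offset": [0.0444, -0.0331, -0.0015], "spin": -0.0881}]
[{"offset": [0.0471, -0.0291, -0.0015], "spin": -0.0881}, {"offset": [0.0495, -0.0248, -0.0015], "spin": -0.0881}, {"offset": [0.0515, -0.0203, -0.0015], "spin": -0.0881}, {"offset": [0.053, -0.0157, -0.0015], "spin": -0.0881}, {"offset": [0.0542, -0.011, -0.0015], "spin": -0.0881}]
[{"offset": [0.055, -0.0062, -0.0015], "spin": -0.0881}, {"offset": [0.0553, -0.0013, -0.0015], "spin": -0.0881}, {"offset": [0.0552, 0.0035, -0.0015], "spin": -0.0881}, {"offset": [0.0547, 0.0084, -0.0015], "spin": -0.0881}]
{'fx': 291.29708013283164, 'fy': 291.29708013283164, 'cx': 278.02384359808235, 'cy': 211.2967757948634, 'hand_eye': array([[-5.80573729e-04, -9.55745384e-01, -2.94194533e-01,
         8.28756915e+01],
       [ 9.99999708e-01, -7.01075824e-04,  3.04140334e-04,
         2.74043031e-01],
       [-4.96933395e-04, -2.94194270e-01,  9.55745512e-01,
        -1.56425967e+02],
       [ 0.00000000e+00,  0.00000000e+00,  0.00000000e+00,
         1.00000000e+00]])}
```

Request:
arm_command([
  {"offset": [0.03,-0.046,-0.0015],"spin": -0.088},
  {"offset": [0.034,-0.0435,-0.0015],"spin": -0.088},
  {"offset": [0.038,-0.04,-0.0015],"spin": -0.088},
  {"offset": [0.041,-0.037,-0.0015],"spin": -0.088},
  {"offset": [0.0445,-0.033,-0.0015],"spin": -0.088},
])

```text
time_s: 1.6
ee_pos: [282.7, -176.4, 285.8]
ee_rot: [179.9, -0.0, 36.5]
force: [1.2, 0.3, 0.7]
gripper_width: 13.9
gripper_force: 0.0
```

Request:
arm_command([
  {"offset": [0.047,-0.029,-0.0015],"spin": -0.088},
  {"offset": [0.0495,-0.025,-0.0015],"spin": -0.088},
  {"offset": [0.0515,-0.02,-0.0015],"spin": -0.088},
  {"offset": [0.053,-0.0155,-0.0015],"spin": -0.088},
  {"offset": [0.054,-0.011,-0.0015],"spin": -0.088},
])

```text
time_s: 2.22
ee_pos: [386.5, 79.9, 293.3]
ee_rot: [179.9, -0.0, 61.8]
force: [0.3, -0.6, 0.1]
gripper_width: 0.3
gripper_force: 0.0
```

Request:
arm_command([
  {"offset": [0.055,-0.006,-0.0015],"spin": -0.088},
  {"offset": [0.055,-0.001,-0.0015],"spin": -0.088},
  {"offset": [0.055,0.0035,-0.0015],"spin": -0.088},
  {"offset": [0.055,0.0085,-0.0015],"spin": -0.088},
  {"offset": [0,0,0],"spin": 0},
])

```text
time_s: 2.85
ee_pos: [470.3, 285.8, 297.8]
ee_rot: [-180.0, -0.0, 82.0]
force: [-1.6, -0.3, -0.9]
gripper_width: 0.7
gripper_force: 0.0
```

```bash
cat > look.py <<'E'
import sys
from h import *
im,d=env.grab_frame('wrist'); P=cloud('wrist',d); P[d==0]=0
cv2.imwrite(f'pics/{sys.argv[1]}.png',im); np.save(sys.argv[1]+'.npy',P)
import fit; fit.fit(P,(545,285),'w')
# height profile along charger x through the pack's middle (charger frame)
c=np.array([556,284.]); a=np.radians(-8.3); Q=P.reshape(-1,3).copy(); r=Q[:,:2]-c
L=np.c_[r@[np.cos(a),np.sin(a)],r@[-np.sin(a),np.cos(a)],Q[:,2]]
k=(abs(L[:,1])<35)&(L[:,2]>100)
for x in range(-115,15,6):
    z=L[k&(abs(L[:,0]-x)<3)][:,2]
    if len(z): print(x,len(z),np.percentile(z,[10,50,90]).round(0))
k=(L[:,2]>145)&(L[:,0]>-90)&(L[:,0]<-40)
print('y extent',np.percentile(L[k][:,1],[1,99]))
E
python3 look.py w1; python3 plan.py 480 290 300 81.7 1
```

```text
w plate 5136 555.2488403320312 280.9837341308594 148.48312377929688 213.65306091308594 81.8270034790039
-115 2299 [379. 400. 408.]
-109 3315 [380. 392. 407.]
-103 3529 [379. 389. 407.]
-97 3739 [375. 389. 408.]
-91 4068 [336. 387. 407.]
-85 3591 [333. 390. 408.]
-79 4203 [310. 387. 407.]
-73 4003 [325. 387. 408.]
-67 3795 [367. 387. 405.]
-61 2986 [156. 395. 405.]
-55 2446 [159. 399. 405.]
-49 2429 [162. 399. 405.]
-43 2403 [164. 399. 405.]
-37 2294 [160. 399. 405.]
-31 2444 [150. 400. 405.]
-25 3786 [152. 399. 405.]
-19 921 [141. 379. 396.]
-13 5345 [363. 375. 384.]
-7 870 [154. 365. 381.]
-1 313 [152. 153. 156.]
5 401 [152. 153. 154.]
11 172 [146. 150. 154.]
y extent [-41.78726421  41.00224636]
[469.5 283.9 298.1] 81.9 [ 0.1 -0.8  0.1] 1
[{"offset": [0.0075, 0.0096, -0.0019], "spin": 0.0027}]
```

```bash
sed -i 's/&(L\[:,2\]>100)/\&(L[:,2]>100)\&(L[:,2]<215)/; s/k=(L\[:,2\]>145)/k=(L[:,2]<215)\&(L[:,2]>145)/' look.py; python3 look.py w2
```

```text
w plate 5198 555.8701171875 283.1576232910156 147.66891479492188 213.52467346191406 81.97628784179688
-79 209 [144. 145. 146.]
-73 367 [146. 148. 150.]
-67 371 [150. 152. 153.]
-61 392 [154. 155. 157.]
-55 400 [157. 159. 160.]
-49 410 [160. 162. 163.]
-43 374 [163. 164. 165.]
-37 276 [153. 156. 161.]
-31 246 [142. 147. 151.]
-25 453 [139. 150. 152.]
-19 214 [139. 149. 151.]
-13 531 [142. 151. 153.]
-7 414 [153. 155. 156.]
-1 308 [152. 154. 156.]
5 393 [152. 153. 154.]
11 196 [147. 152. 154.]
y extent [-49.31513248  48.01115547]
```

View pics/w1.png

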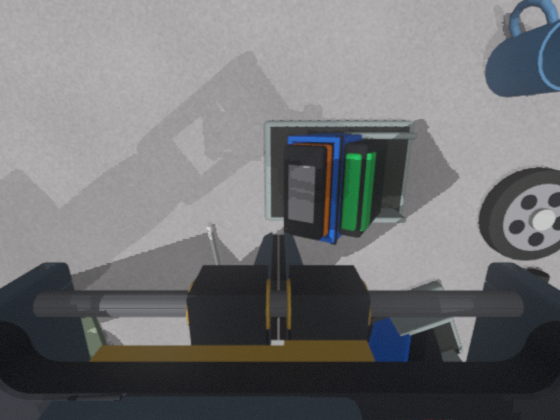

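```bash
python3 plan.py 481 295 196 81.7 3
```

```text
[469.1 282.8 298.4] 81.8 [ 0.5 -1.4 -0.2] 3
[{"offset": [0.0046, 0.0033, 0.0341], "spin": 0.0005}, {"offset": [0.0046, 0.0033, 0.0341], "spin": 0.0005}, {"offset": [0.0046, 0.0033, 0.0341], "spin": 0.0005}]
```

Request:
arm_command([
  {"offset": [0.0045,0.0035,0.034],"spin": 0},
  {"offset": [0.0045,0.0035,0.034],"spin": 0},
  {"offset": [0.0045,0.0035,0.034],"spin": 0},
  {"offset": [0,0,0],"spin": 0},
  {"offset": [0,0,0],"spin": 0},
])

```text
time_s: 3.58
ee_pos: [482.2, 294.1, 198.6]
ee_rot: [179.9, -0.1, 81.7]
force: [0.6, 0.6, 0.3]
gripper_width: 0.5
gripper_force: 0.0
```

Request:
arm_command([
  {"offset": [0,0.004,0.007],"spin": 0},
  {"offset": [0,0.004,0.007],"spin": 0},
  {"offset": [0,0,0],"spin": 0},
  {"offset": [0,0,0],"spin": 0},
])

```text
time_s: 4.08
ee_pos: [489.7, 293.5, 182.9]
ee_rot: [-180.0, 0.0, 81.7]
force: [0.1, 0.9, -0.0]
gripper_width: 0.4
gripper_force: 0.0
```

Request:
arm_command([
  {"offset": [0,0.002,0.0035],"spin": 0},
  {"offset": [0,0.002,0.0035],"spin": 0},
  {"offset": [0,0.002,0.0035],"spin": 0},
  {"offset": [0,0,0],"spin": 0},
])

```text
time_s: 4.58
ee_pos: [495.7, 292.6, 172.2]
ee_rot: [-180.0, 0.0, 81.7]
force: [-0.4, -0.8, -1.2]
gripper_width: 0.5
gripper_force: 0.0
```

Request:
arm_command([
  {"offset": [0,0.002,0.0035],"spin": 0},
  {"offset": [0,0.002,0.0035],"spin": 0},
  {"offset": [0,0,0],"spin": 0},
])

```text
time_s: 4.95
ee_pos: [499.1, 292.2, 166.3]
ee_rot: [-180.0, -0.0, 81.7]
force: [-2.9, 0.7, 5.1]
gripper_width: 0.3
gripper_force: 3.3
```

Request:
arm_command([
  {"offset": [0,0.002,0.0035],"spin": 0},
  {"offset": [0,0.0015,0.0025],"spin": 0},
  {"offset": [0,0,0],"spin": 0},
])

```text
time_s: 5.32
ee_pos: [502.3, 291.7, 160.7]
ee_rot: [-179.9, -0.0, 81.7]
force: [-4.5, -0.7, 7.5]
gripper_width: 0.6
gripper_force: 4.5
```

Request:
arm_command([
  {"offset": [0,0.001,0.0018],"spin": 0},
  {"offset": [0,0.001,0.0018],"spin": 0},
  {"offset": [0,0,0],"spin": 0},
])

```text
time_s: 5.7
ee_pos: [503.4, 291.6, 158.8]
ee_rot: [-179.9, -0.1, 81.7]
force: [-9.5, -2.4, 17.1]
gripper_width: 0.2
gripper_force: 9.7
```

Request:
arm_command([
  {"offset": [0,-0.006,-0.0104],"spin": 0},
  {"offset": [0,-0.006,-0.0104],"spin": 0},
  {"offset": [0,-0.006,-0.0104],"spin": 0},
  {"offset": [0,-0.008,-0.014],"spin": 0},
  {"offset": [0,-0.008,-0.014],"spin": 0},
])

```text
time_s: 6.32
ee_pos: [470.9, 296.3, 215.9]
ee_rot: [180.0, -0.0, 81.8]
force: [-0.2, 0.4, 0.1]
gripper_width: 0.1
gripper_force: 0.0
```

Request:
arm_command([
  {"offset": [0,-0.02,-0.04],"spin": 0},
  {"offset": [0,0,-0.05],"spin": 0},
  {"offset": [0,0,0],"spin": 0},
  {"offset": [0,0,0],"spin": 0},
], jaw=0.091)

```text
time_s: 6.82
ee_pos: [451.0, 298.9, 304.8]
ee_rot: [-180.0, 0.0, 81.8]
force: [-0.1, -0.7, -0.7]
gripper_width: 37.4
gripper_force: 0.0
```

```bash
python3 look.py w3
```

```text
w plate 4378 556.353759765625 283.4686279296875 147.43394470214844 212.6313018798828 81.77542877197266
-97 92 [168. 169. 170.]
-91 402 [170. 172. 174.]
-85 408 [174. 176. 178.]
-79 422 [178. 180. 181.]
-73 388 [181. 183. 185.]
-67 390 [185. 186. 188.]
-61 414 [188. 189. 190.]
-55 294 [182. 187. 189.]
-49 267 [173. 177. 180.]
-43 226 [161. 165. 170.]
-37 206 [151. 155. 159.]
-31 214 [141. 146. 149.]
-25 442 [137. 149. 150.]
-19 183 [138. 147. 150.]
-13 527 [141. 149. 152.]
-7 389 [152. 153. 155.]
-1 273 [151. 153. 155.]
5 372 [151. 152. 153.]
11 145 [145. 150. 153.]
y extent [-46.83414032  49.33665877]
```

```bash
python3 plan.py 488 294 225 81.7 2
```

```text
[450.9 298.7 303.9] 81.8 [0.5 0.  0. ] 2
[{"offset": [0.0003, 0.0187, 0.0395], "spin": 0.0004}, {"offset": [0.0003, 0.0187, 0.0395], "spin": 0.0004}]
```

Request:
arm_command([
  {"offset": [0,0.0185,0.02],"spin": 0},
  {"offset": [0,0.019,0.02],"spin": 0},
  {"offset": [0,0,0.039],"spin": 0},
  {"offset": [0,0,0],"spin": 0},
  {"offset": [0,0,0],"spin": 0},
])

```text
time_s: 7.5
ee_pos: [489.2, 293.8, 226.4]
ee_rot: [180.0, -0.0, 81.7]
force: [-0.1, -0.3, 1.2]
gripper_width: 90.1
gripper_force: 0.0
```

Request:
arm_command([
  {"offset": [0,0,0.016],"spin": 0},
  {"offset": [0,0,0.016],"spin": 0},
  {"offset": [0,0,0.016],"spin": 0},
  {"offset": [0,0,0],"spin": 0},
])

```text
time_s: 8.0
ee_pos: [487.7, 293.1, 176.1]
ee_rot: [-179.8, 0.1, 81.8]
force: [1.2, -0.2, 0.2]
gripper_width: 90.9
gripper_force: 0.0
```

Request:
arm_command([
  {"offset": [0,0,0],"spin": 0},
  {"offset": [0,0,0],"spin": 0},
  {"offset": [0,0,0],"spin": 0},
  {"offset": [0,0,0],"spin": 0},
  {"offset": [0,0,0],"spin": 0},
], jaw=0.04, newtons=15)

```text
time_s: 8.62
ee_pos: [488.1, 293.8, 178.2]
ee_rot: [-179.9, -0.0, 81.7]
force: [-2.0, 1.0, 1.8]
gripper_width: 53.8
gripper_force: 13.8
```

Request:
arm_command([
  {"offset": [0,0,0],"spin": 0},
  {"offset": [0,-0.003,-0.0052],"spin": 0},
  {"offset": [0,-0.003,-0.0052],"spin": 0},
  {"offset": [0,0,0],"spin": 0},
], newtons=30)

```text
time_s: 9.12
ee_pos: [482.6, 294.4, 188.5]
ee_rot: [180.0, 0.0, 81.8]
force: [0.8, -0.8, -5.0]
gripper_width: 53.2
gripper_force: 26.6
```

Request:
arm_command([
  {"offset": [0,-0.004,-0.007],"spin": 0},
  {"offset": [0,-0.004,-0.007],"spin": 0},
  {"offset": [0,-0.004,-0.007],"spin": 0},
  {"offset": [0,0,0],"spin": 0},
])

```text
time_s: 9.62
ee_pos: [470.7, 296.5, 210.4]
ee_rot: [179.9, -0.1, 81.8]
force: [0.5, -0.5, -5.1]
gripper_width: 53.2
gripper_force: 26.7
```

Request:
arm_command([
  {"offset": [0,-0.004,-0.007],"spin": 0},
  {"offset": [0,-0.004,-0.007],"spin": 0},
  {"offset": [0,-0.004,-0.007],"spin": 0},
  {"offset": [0,0,0],"spin": 0},
])

```text
time_s: 10.12
ee_pos: [458.7, 298.3, 231.3]
ee_rot: [180.0, -0.1, 81.8]
force: [0.3, 0.4, -4.1]
gripper_width: 52.8
gripper_force: 26.9
```

Request:
arm_command([
  {"offset": [0,-0.004,-0.007],"spin": 0},
  {"offset": [0,-0.004,-0.007],"spin": 0},
  {"offset": [0,-0.006,-0.0104],"spin": 0},
  {"offset": [0,-0.006,-0.0104],"spin": 0},
  {"offset": [0,0,0],"spin": 0},
])

```text
time_s: 10.75
ee_pos: [439.1, 301.3, 266.6]
ee_rot: [179.9, -0.1, 81.8]
force: [0.5, -0.2, -5.9]
gripper_width: 49.2
gripper_force: 27.4
```

Request:
arm_command([
  {"offset": [0,0,-0.02],"spin": 0},
  {"offset": [0,0,-0.02],"spin": 0},
  {"offset": [0,0,-0.015],"spin": 0},
  {"offset": [0,0,0],"spin": 0},
])

```text
time_s: 11.25
ee_pos: [439.7, 301.1, 321.2]
ee_rot: [179.9, -0.1, 81.7]
force: [0.5, -0.7, -5.5]
gripper_width: 49.0
gripper_force: 27.4
```

```bash
python3 - <<'E'
from h import *
a,_=env.grab_frame('side'); b,_=env.grab_frame('wrist')
cv2.imwrite('pics/g1.png',np.hstack([a[60:360,60:440],b[:300,100:480]]))
E
```

```text
(no output)
```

View pics/g1.png

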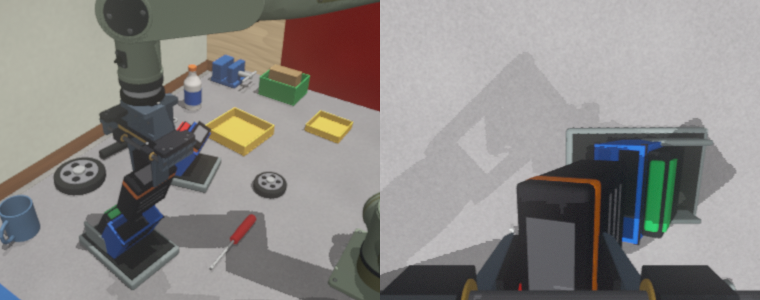

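```bash
cat > tilt.py <<'E'
from h import *
im,d=env.grab_frame('wrist'); P=cloud('wrist',d); s=env.state(); p=np.array(s['ee_pos'])
M=R.from_euler('xyz',s['ee_rot'],degrees=True).as_matrix()
T=(P-p)@M; T[d==0]=np.nan   # tool frame; -z up
for x in (-20,0,20,40):
    k=(abs(T[...,0]-x)<4)&(abs(T[...,1])<60)&(T[...,2]>-60)&(T[...,2]<200)
    q=T[k]; print('x',x,[(y,int(np.median(q[abs(q[:,1]-y)<2.5][:,2]))) for y in range(-45,46,5) if (abs(q[:,1]-y)<2.5).sum()>3])
q=T[(abs(T[...,1])<40)&(T[...,2]>-60)&(T[...,2]<150)&(T[...,0]>45)&(T[...,0]<56)]
print('end face',[(z,np.percentile(q[abs(q[:,2]-z)<5][:,1],[3,97]).round(0)) for z in range(-20,130,15) if (abs(q[:,2]-z)<5).sum()>20])
E
python3 tilt.py; python3 plan.py 500 200 330 83 3
```

```text
x -20 [(-30, -41), (-25, 7), (-20, 6), (-15, 3), (-10, 2), (20, 5), (25, 8), (30, -41)]
x 0 [(-30, -53), (-25, -3), (-20, 5), (-15, 3), (-10, 1), (-5, 0), (0, -2), (5, -4), (10, -5), (15, -6), (20, 2), (25, -13), (30, -53), (40, 52), (45, 62)]
x 20 [(-35, -32), (-30, -28), (-25, 8), (-20, 6), (-15, 3), (-10, 1), (-5, 0), (0, -2), (5, -4), (10, -6), (15, -6), (20, 2), (25, 11), (30, -25), (35, -29), (40, 50), (45, 62)]
x 40 [(-25, 8), (-20, 6), (-15, 4), (-10, 2), (-5, 0), (0, -1), (5, -4), (10, -5), (15, -6), (20, 2), (25, 13), (30, 26), (35, 38), (40, 50), (45, 65)]
end face [(-5, array([-4., 17.])), (10, array([-24.,  23.])), (25, array([-16.,  30.])), (40, array([-9., 36.])), (55, array([-2., 39.])), (70, array([ 3., 39.])), (85, array([10., 38.])), (100, array([14., 38.]))]
[438.8 300.6 319.2] 81.7 [-1.  -0.8 -5.5] 3
[{"offset": [-0.0302, 0.025, -0.0036], "spin": -0.0073}, {"offset": [-0.0304, 0.0248, -0.0036], "spin": -0.0073}, {"offset": [-0.0306, 0.0246, -0.0036], "spin": -0.0073}]
```

```bash
python3 plan.py 549 -294 325 83.2 15
```

```text
[438.8 300.6 319.2] 81.7 [-1.  -0.8 -5.5] 15
[{"offset": [-0.0382, 0.013, -0.0004], "spin": -0.0017}, {"offset": [-0.0382, 0.0129, -0.0004], "spin": -0.0017}, {"offset": [-0.0382, 0.0128, -0.0004], "spin": -0.0017}, {"offset": [-0.0382, 0.0128, -0.0004], "spin": -0.0017}, {"offset": [-0.0383, 0.0127, -0.0004], "spin": -0.0017}]
[{"offset": [-0.0383, 0.0126, -0.0004], "spin": -0.0017}, {"offset": [-0.0383, 0.0126, -0.0004], "spin": -0.0017}, {"offset": [-0.0383, 0.0125, -0.0004], "spin": -0.0017}, {"offset": [-0.0383, 0.0124, -0.0004], "spin": -0.0017}, {"offset": [-0.0384, 0.0124, -0.0004], "spin": -0.0017}]
[{"offset": [-0.0384, 0.0123, -0.0004], "spin": -0.0017}, {"offset": [-0.0384, 0.0123, -0.0004], "spin": -0.0017}, {"offset": [-0.0384, 0.0122, -0.0004], "spin": -0.0017}, {"offset": [-0.0384, 0.0121, -0.0004], "spin": -0.0017}, {"offset": [-0.0385, 0.0121, -0.0004], "spin": -0.0017}]
```

Request:
arm_command([
  {"offset": [-0.015,0.005,-0.005],"spin": 0},
  {"offset": [-0.03,0.01,0],"spin": 0},
  {"offset": [-0.038,0.0125,0],"spin": -0.005},
  {"offset": [-0.04,0.013,0],"spin": -0.005},
  {"offset": [-0.04,0.013,0],"spin": -0.005},
], newtons=40)

```text
time_s: 12.02
ee_pos: [469.2, 129.6, 325.2]
ee_rot: [-180.0, 0.1, 82.6]
force: [0.8, 0.3, -4.0]
gripper_width: 49.0
gripper_force: 37.0
```

Request:
arm_command([
  {"offset": [-0.04,0.013,0],"spin": -0.005},
  {"offset": [-0.04,0.013,0],"spin": -0.005},
  {"offset": [-0.04,0.013,0],"spin": 0},
  {"offset": [-0.04,0.013,0],"spin": 0},
  {"offset": [-0.04,0.013,0],"spin": 0},
])

```text
time_s: 12.65
ee_pos: [508.9, -76.8, 325.2]
ee_rot: [-180.0, 0.0, 83.1]
force: [0.0, 0.6, -4.5]
gripper_width: 49.4
gripper_force: 37.0
```

Request:
arm_command([
  {"offset": [-0.04,0.013,0],"spin": 0},
  {"offset": [-0.04,0.013,0],"spin": 0},
  {"offset": [-0.04,0.013,0],"spin": 0},
  {"offset": [-0.04,0.013,0],"spin": 0},
  {"offset": [-0.035,0.012,0],"spin": 0},
])

```text
time_s: 13.28
ee_pos: [549.0, -278.2, 324.9]
ee_rot: [-179.9, 0.0, 83.1]
force: [1.2, 0.3, -4.9]
gripper_width: 49.1
gripper_force: 37.0
```

```bash
python3 plan.py 549 -294 325 83.2 3; python3 tilt.py
```

```text
[ 549.  -278.2  324.9] 83.1 [ 1.2  0.3 -4.9] 3
[{"offset": [-0.0052, 0.0006, 0.0], "spin": -0.0005}, {"offset": [-0.0052, 0.0006, 0.0], "spin": -0.0005}, {"offset": [-0.0052, 0.0006, 0.0], "spin": -0.0005}]
x -20 [(-30, -42), (-25, 2), (-20, 6), (-15, 4), (20, 4), (25, 3)]
x 0 [(-30, -53), (-25, -4), (-20, 6), (-15, 3), (-10, 1), (-5, 0), (0, -2), (5, -4), (10, -6), (15, -6), (20, 1), (25, -24), (30, -55), (40, 52), (45, 62)]
x 20 [(-35, -32), (-30, -28), (-25, 7), (-20, 6), (-15, 3), (-10, 1), (-5, 0), (0, -2), (5, -4), (10, -6), (15, -6), (20, 1), (25, 8), (30, -26), (35, -29), (40, 50), (45, 62)]
x 40 [(-25, 8), (-20, 6), (-15, 4), (-10, 2), (-5, 0), (0, -2), (5, -3), (10, -6), (15, -6), (20, 2), (25, 12), (30, 26), (35, 38), (40, 51), (45, 63)]
end face [(-5, array([-3., 17.])), (10, array([-23.,  23.])), (25, array([-15.,  30.])), (40, array([-9., 37.])), (55, array([-2., 39.])), (70, array([ 3., 39.])), (85, array([10., 39.])), (100, array([14., 39.]))]
```

Request:
arm_command([
  {"offset": [-0.006,0,0.025],"spin": 0},
  {"offset": [0,0,0.04],"spin": 0},
  {"offset": [0,0,0.04],"spin": 0},
  {"offset": [0,0,0.035],"spin": 0},
  {"offset": [0,0,0.02],"spin": 0},
])

```text
time_s: 13.95
ee_pos: [547.2, -281.8, 162.8]
ee_rot: [-179.7, -0.0, 83.2]
force: [1.3, -0.4, -4.8]
gripper_width: 48.7
gripper_force: 37.1
```

Request:
arm_command([
  {"offset": [0,0,0.015],"spin": 0},
  {"offset": [0,0,0.01],"spin": 0},
  {"offset": [0,0,0.005],"spin": 0},
  {"offset": [0,0,0],"spin": 0},
])

```text
time_s: 14.45
ee_pos: [549.3, -281.7, 135.5]
ee_rot: [180.0, 0.0, 83.2]
force: [0.3, -0.6, -4.3]
gripper_width: 48.9
gripper_force: 37.0
```

Request:
arm_command([
  {"offset": [0,0,0.003],"spin": 0},
  {"offset": [0,0,0.003],"spin": 0},
  {"offset": [0,0,0],"spin": 0},
])

```text
time_s: 14.82
ee_pos: [549.1, -281.5, 129.1]
ee_rot: [-180.0, -0.0, 83.2]
force: [-0.9, 0.4, -6.1]
gripper_width: 48.9
gripper_force: 37.0
```

Request:
arm_command([
  {"offset": [-0.012,0,0],"spin": 0},
  {"offset": [0,0,0.002],"spin": 0},
  {"offset": [0,0,0.002],"spin": 0},
  {"offset": [0,0,0],"spin": 0},
])

```text
time_s: 15.32
ee_pos: [547.8, -293.6, 125.2]
ee_rot: [-180.0, 0.0, 83.2]
force: [-0.8, 0.8, -4.9]
gripper_width: 48.8
gripper_force: 37.1
```

Request:
arm_command([
  {"offset": [0,0,0.001],"spin": 0},
  {"offset": [0,0,0],"spin": 0},
  {"offset": [0,0,0],"spin": 0},
])

```text
time_s: 15.7
ee_pos: [547.9, -293.7, 124.8]
ee_rot: [180.0, 0.0, 83.2]
force: [-1.1, -0.8, 0.0]
gripper_width: 49.3
gripper_force: 37.3
```

Request:
arm_command([
  {"offset": [0,0,0],"spin": 0},
  {"offset": [0,0.004,-0.0005],"spin": 0},
  {"offset": [0,0.004,-0.001],"spin": 0},
  {"offset": [0,0,0],"spin": 0},
], newtons=12)

```text
time_s: 16.2
ee_pos: [556.3, -294.9, 127.6]
ee_rot: [179.9, 0.1, 83.2]
force: [-3.0, -0.2, 8.3]
gripper_width: 48.1
gripper_force: 11.4
```

```bash
python3 tilt.py | grep -E 'x 40|x 20|end'
```

```text
x 20 [(-45, 122), (-40, 122), (-35, -32), (-30, -28), (-25, 8), (-20, 6), (-15, 4), (-10, 3), (-5, 1), (0, 0), (5, -1), (10, -2), (15, -3), (20, 0), (25, -19), (30, -26), (35, -30), (40, 63), (45, 80)]
x 40 [(-45, 122), (-40, 122), (-35, 122), (-30, 122), (-25, 122), (-20, 7), (-15, 5), (-10, 3), (-5, 2), (0, 0), (5, 0), (10, -2), (15, -3), (20, 0), (25, 16), (30, 34), (35, 49), (40, 65), (45, 83)]
end face [(-5, array([ 1., 18.])), (10, array([-23.,  23.])), (25, array([-17.,  27.])), (40, array([-11.,  32.])), (55, array([-6., 37.])), (70, array([-2., 39.])), (85, array([ 3., 39.])), (100, array([ 7., 39.])), (115, array([ 7., 38.]))]
```

Working: tilt has fallen to about 17°, with an 8 N floor force. I'll go on.

Request:
arm_command([
  {"offset": [0,0.004,-0.001],"spin": 0},
  {"offset": [0,0.004,-0.001],"spin": 0},
  {"offset": [0,0.004,-0.001],"spin": 0},
  {"offset": [0,0,0],"spin": 0},
], newtons=10)

```text
time_s: 16.75
ee_pos: [568.8, -296.4, 130.3]
ee_rot: [179.8, 0.1, 83.2]
force: [-0.9, -1.2, 5.6]
gripper_width: 46.4
gripper_force: 9.7
```

Request:
arm_command([
  {"offset": [0,0.004,-0.0005],"spin": 0},
  {"offset": [0,0.004,-0.0005],"spin": 0},
  {"offset": [0,0.004,-0.0005],"spin": 0},
  {"offset": [0,0,0],"spin": 0},
])

```text
time_s: 17.25
ee_pos: [580.4, -297.6, 130.3]
ee_rot: [179.9, 0.0, 83.2]
force: [-0.5, -1.4, 2.9]
gripper_width: 44.8
gripper_force: 9.9
```

```bash
python3 tilt.py | grep -E 'x 40|x 20|end'
```

```text
x 20 [(-45, 125), (-40, 125), (-35, -32), (-30, -29), (-25, -26), (-20, 5), (-15, 5), (-10, 4), (-5, 4), (0, 3), (5, 3), (10, 2), (15, 3), (20, 3), (25, -27), (30, -29), (35, -32), (40, 125), (45, 125)]
x 40 [(-45, 125), (-40, 125), (-35, 125), (-30, 125), (-25, 125), (-20, 6), (-15, 5), (-10, 5), (-5, 4), (0, 4), (5, 3), (10, 3), (15, 3), (20, 3), (35, 125), (40, 125), (45, 125)]
end face [(10, array([-21.,  20.])), (25, array([-19.,  21.])), (40, array([-18.,  22.])), (55, array([-16.,  23.])), (70, array([-15.,  24.])), (85, array([-14.,  26.])), (100, array([-12.,  27.])), (115, array([-11.,  29.]))]
```

Request:
arm_command([
  {"offset": [0,0.004,0],"spin": 0},
  {"offset": [0,0.004,0],"spin": 0},
  {"offset": [0,0,0],"spin": 0},
  {"offset": [0,0,0],"spin": 0},
])

```text
time_s: 17.8
ee_pos: [587.8, -298.4, 130.0]
ee_rot: [180.0, 0.0, 83.2]
force: [-0.3, -2.8, -0.6]
gripper_width: 44.7
gripper_force: 10.0
```

```bash
python3 tilt.py | grep -E 'x 40|end'
```

```text
x 40 [(-45, 125), (-40, 125), (-35, 125), (-30, 125), (-25, 8), (-20, 5), (-15, 5), (-10, 5), (-5, 5), (0, 5), (5, 4), (10, 4), (15, 4), (20, 5), (25, 125), (30, 125), (35, 125), (40, 125), (45, 125)]
end face [(10, array([-21.,  20.])), (25, array([-20.,  20.])), (40, array([-20.,  20.])), (55, array([-20.,  19.])), (70, array([-20.,  20.])), (85, array([-19.,  20.])), (100, array([-19.,  21.])), (115, array([-20.,  21.]))]
```

Request:
arm_command([
  {"offset": [0,0,0],"spin": 0},
  {"offset": [0,0,0],"spin": 0},
  {"offset": [0,0,0],"spin": 0},
], jaw=0.06)

```text
time_s: 18.23
ee_pos: [587.5, -298.0, 130.2]
ee_rot: [180.0, -0.0, 83.2]
force: [1.6, 0.2, -0.1]
gripper_width: 59.9
gripper_force: 0.0
```

Request:
arm_command([
  {"offset": [0,0,-0.02],"spin": 0},
  {"offset": [0,0,-0.04],"spin": 0},
  {"offset": [0,0,-0.05],"spin": 0},
  {"offset": [0,0,-0.05],"spin": 0},
  {"offset": [0,0,0],"spin": 0},
])

```text
time_s: 18.85
ee_pos: [589.2, -299.0, 295.7]
ee_rot: [179.4, 0.2, 83.2]
force: [-0.9, -1.2, 0.2]
gripper_width: 59.9
gripper_force: 0.0
```

```bash
python3 - <<'E'
from h import *
a,_=env.grab_frame('side'); b,_=env.grab_frame('wrist')
cv2.imwrite('pics/end.png',np.hstack([a[60:360,100:480],b[:300,100:480]]))
E
```

```text
(no output)
```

View pics/end.png

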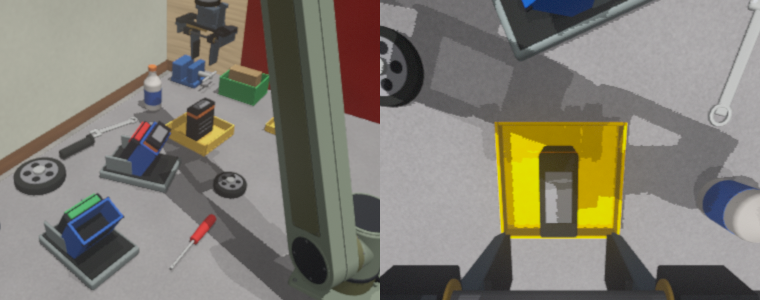

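The picture shows the pack upright in the big yellow tray: at (200,120) in the side view and (558,190) in the wrist view. The green charger's well is empty, and the red charger with its pack is untouched.

```bash
python3 -c "
from workcell import env
print(env.job_done())"
```

```text
the job is handed in; nothing more can be done
None
```

The green charger's pack popped up on the first press and now stands upright in the larger yellow tray. The green lift was not pressed again, the red charger and its pack were left alone, and the job was handed in after about 19 s.

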